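# Clamp the straightedge in the strip-cutting jig

### The job

Get the strip-cutting jig ready: lift the orange-lidded pot off its bed and stand it upright on the bench, then lay the yellow-railed straightedge flat on the bed, wholly on it, with its long edge flush against the blue fence, and let go of it. Only then wind the handwheel clockwise (seen from above), a full turn and a little more, up to its stop, so that the jaw clamps the straightedge. Leave everything else on the bench standing where it is.

Things in the scene. Friction and masses are not known exactly. Their poses are not given: they have to be found in the camera images.
- jig: Strip-cutting jig, fixed to the bench. Origin: centre of the underside of its bed; own z up. Bed: aluminium slab 160 mm (own x) by 290 mm (own y), top 20 mm above the bench, green sheet on it. Grey drive cover along the -x side, own x = -80 to -58 mm, top 30 mm above the bench. Grey gear head 90 x 90 x 75 mm high, centred at own x = -20, y = +200 mm, carries the handwheel.
- fence (a point): Middle of the top edge of the blue fence's face towards the bed, at jig own x = +60, y = 0, 34 mm above the bench. The fence runs along jig own y on the bed's +x side: 280 mm long, 14 mm thick, 14 mm high above the bed. A straightedge that is flush has its origin at jig own x = +40 mm.
- wheel_axis (a point): Point on the handwheel's upright axis (jig own x = -20, y = +200 mm), 100 mm above the bench. Wheel: black rim, 138 mm outside diameter, three spokes, top of the rim 99 mm above the bench.
- wheel (a joint): Handwheel angle, rad; grows as the wheel turns clockwise seen from above. It starts between -0.7 and 0 and has a stop at 6.6. At 0 the grip stands on the jig's -x side of the axis. Stays where it is left; turning takes about 2 N at the grip, 3 N near the stop. It drives the jaw 5 mm towards the fence (jig +x) per rad.
- knob (a point): Middle of the red upright crank grip on the wheel's rim, 62 mm from the wheel's axis, 126 mm above the bench. Grip: 23 mm diameter, from 104 to 148 mm above the bench; it revolves freely on its own pin, so a gripper holding it need not turn with the wheel.
- pad: Sprung rubber pad, 70 mm long (own y = jig own y), top 32 mm above the bench, on the jaw that slides on the bed towards the fence, halfway along it. Its front face is 8 mm to +x of its origin. With the wheel at 0 the face is at jig own x = -9 mm: a straightedge laid flush is clear of it by 29 mm. It meets it at about 5.8 rad; at the stop it presses with some 10 N.
- straightedge: Straightedge: steel plate 220 mm (own x) by 40 mm (own y) by 6 mm, with an upright yellow grip rail along its middle, 150 mm long, 12 mm wide, rising from 6 to 36 mm above its underside. Origin: centre of the underside. 0.26 kg. Lies flat on the bench at the start.
- pot: White sample pot with an orange lid, closed: 53 mm diameter at the lid, 50 mm at the body, 59 mm high. Origin: centre of its underside. 90 g. Stands on the bed of the jig, between the jaw and the fence, at the start.
- tub_big: Big white tub, 130 mm diameter, 100 mm high, a bystander. Origin: centre of underside.
- tub_green: White tub with green lid, 94 mm diameter, 84 mm high, a bystander. Origin: centre of underside.
- jar_brown: Brown glass jar with red cap, 60 mm diameter, 120 mm high, a bystander. Origin: centre of underside.
- bottle_red: White bottle with red cap, 64 mm diameter, 150 mm high, a bystander. Origin: centre of underside.
- bottle_blue: White bottle with blue cap, 60 mm diameter, 140 mm high, a bystander. Origin: centre of underside.
- funnel: Blue funnel standing mouth down, 80 mm diameter, 85 mm high, a bystander. Origin: centre of underside.
- cup: Small white cup, 56 mm diameter at the rim, 45 mm high, a bystander. Origin: centre of underside.
- scoop: Metal spoon lying flat along its own x, 160 mm long, under 40 mm wide and 30 mm high, a bystander. Origin: near its middle, on the bench.
Things that resemble listed ones, but are neither listed nor needed, are in the scene too. Leave any green look-alike of the pot alone. What is shaped like the straightedge but purple is not meant.

How it is judged (in metres and radians):
On the way, in this order (a step that is already met when the one before it is completed fails the run):
1. the pot stands upright on the bench, off the jig, released (height (world z) of pot between -0.006 and 0.006 m and angle between pot's own z axis and vertical below 0.1 rad and linear speed of pot below 0.02 m/s and contact force between the fingers and pot below 0.1 N), for 0.2 s.
2. the straightedge lies flat on the bed, wholly on it, flush with the fence (gap under 3 mm, within 0.02 rad), released, the wheel not yet wound on (below 0.5 rad) (x of straightedge in the frame of jig between 0.037 and 0.0425 m and y of straightedge in the frame of jig between -0.033 and 0.033 m and z of straightedge in the frame of jig between 0.017 and 0.0235 m and angle between straightedge's own z axis and vertical below 0.03 rad and angle between the x axis of straightedge and the y axis of jig, either way round below 0.02 rad and contact force between the fingers and straightedge below 0.1 N and linear speed of straightedge below 0.02 m/s and value of joint wheel below 0.5 rad), for 0.2 s.
3. the wheel has been wound clockwise through a full turn (beyond 6.3 rad) and the jaw presses on the straightedge with more than 4 N (value of joint wheel above 6.3 rad and contact force between pad and straightedge above 4 N), for 0.2 s.
At the end, for the whole second after the job is handed in: The wheel stands beyond 6.3 rad, the pad presses on the straightedge with more than 4 N, and the straightedge lies flat on the bed, within 33 mm of centred along it, flush with the fence (gap under 2.5 mm, within 0.015 rad); the pot stands upright and at rest on the bench (all of step 3 and x of straightedge in the frame of jig between 0.0375 and 0.0425 m and y of straightedge in the frame of jig between -0.033 and 0.033 m and z of straightedge in the frame of jig between 0.017 and 0.0235 m and angle between straightedge's own z axis and vertical below 0.03 rad and angle between the x axis of straightedge and the y axis of jig, either way round below 0.015 rad and contact force between the fingers and straightedge below 0.1 N and linear speed of each of straightedge, pot below 0.02 m/s and height (world z) of pot between -0.006 and 0.006 m and angle between pot's own z axis and vertical below 0.1 rad); the robot touches nothing.
It fails at once if a standing bystander is tipped beyond 0.5 rad (angle between any of tub_big, tub_green, jar_brown, bottle_red, bottle_blue, funnel, cup's own z axis and vertical above 0.5 rad).
It fails at once if a bystander is moved by more than 30 mm (distance of any of tub_big, tub_green, jar_brown, bottle_red, bottle_blue, funnel, cup, scoop from where it was at the start of the episode above 0.03 m).
It fails at once if the pot is tipped beyond 0.7 rad (angle between pot's own z axis and vertical above 0.7 rad).
It also fails if it takes over 72 s, if anything falls off the work surface, if the arm or the gripper's body presses on something with over 40 N, if the wrist force passes 120 N, or if a joint passes its speed limit or range.

### The arm

A 6-joint arm with a two-finger parallel gripper is mounted at the origin on the work surface. World frame = base frame: x ahead of the robot, y to its left, z up, the work surface at z = 0. Lengths are in mm, angles in rad, forces in N, time in s.
With the tool pointing down it reaches from about 350 to 875 mm from the base axis. Payload 4.2 kg.
Tool frame: the origin (TCP) lies midway between the tips of the shut fingers; the grasp point (between the pads) lies 19 mm behind it (arm.tcp_to_grasp is the distance from the TCP to the grasp point, in mm); z points along the fingers, y is the line along which they close (so a half turn about z gives the same grasp; the last joint's range is limited). The gripper opens to 85 mm and grips with 20 to 120 N. Pads are 22 mm wide; open, the fingers measure 114 mm over their backs; the gripper's body (76 mm by 85 mm) begins 54 mm behind the grasp point. The pads swing forward as they close: fully open they stand 13 mm farther back than shut.
Start: joints at [1.396, 0.385, 0.008, 0, -1.194, -0.259], TCP at [262.668, 567.102, 231.312] pointing down, gripper open.
Joint ranges: [-3.14, 3.14], [-1.21, 2.06], [-1.07, 1.41], [-3.16, 2.05], [-2.99, -0.16], [-3.1, 3.1]. Speed limits (rad/s): [2.79, 2.79, 3.14, 3.14, 3.14, 3.14].

### API

Orientations are given as a unit quaternion [x, y, z, w].
In Python, from bench import arm, get_image gives the robot as it stands.
- The arm moves only by the tool drive_tool, never from a script. Its argument "deltas" is a list of rows, each a list of 2 entries, a list of its own where there are three numbers: the shift along the tool's x, y, z in cm, then the turn, a rotation vector about the tool's x, y, z in degrees. In form: [[[x, y, z], [ax, ay, az]], ...]. A call has 1 to 12 rows; each row shifts and turns the commanded pose from where the row before left it, along the tool's axes as they then stand; what a row does not reach is not made up. A row lasts 1/10 s, in which the tool goes at most 50 mm and 8.59 degrees, less where a joint would pass 70% of its speed; a pose out of reach is approached as far as the arm can. A call with a gripper value outside its range is refused whole. "claw" is the finger opening in cm, from 0 to 8.54, set as the call begins (left out, the last holds). The fingers move at their own pace and stop on an object; the grip force is fixed at half the most. Time passes only in rows, so rows that do not move let the fingers close. It gives the time, the measured TCP pose, the force, the opening and the grip force at its end, in the units of the state.
- arm.read_state(): the state, without advancing time (a new reading comes with each control period).
- get_image(name): name is "scene" or "top" or "wrist"; returns a dict with "img" (480x640x3 uint8, red, green, blue), "fx", "fy", "cx", "cy" (pixels), "D" ([k1, k2, p1, p2, k3] as OpenCV has them; the pictures are not rectified), "eye" and "orientation" of the camera in the world; the wrist camera has in their place "mount" (4x4, takes a point from camera to tool coordinates, whose origin is the TCP and whose axes are the flange's). Camera axes: x right, y down, z forward; pixel columns grow to the right and rows downward; lengths in mm; the calibration is good to about 2 mm. A picture is of the moment at which its call begins: read the wrist's pose just before it. There is no depth.
- arm.job_done(): hands the job in; it is judged then, once.
The state is a dict: "clock": time; "joints": joint angles; "joint_vel": joint speeds; "joint_efforts": joint torques, N m; "position": TCP position; "ee_rot": TCP orientation; "contact_force": force on the tool from outside, world axes, zero at the start; "wrist_torque": the same for the moment, N m; "gripper_width": finger opening in mm; "grasp_force": force on a finger pad.
Only numpy, scipy, OpenCV 4.12 (cv2) and the standard library are available. Lean on these libraries where they do the work, as an engineer would, in place of code of your own. Each camera call takes 0.05 s, during which the arm holds its last target. There are 200 camera calls.

## Working session

There is one attempt and no reset: what is moved stays moved. The work goes in short steps, Python scripts to look and compute and a tool call to move; the robot and the scene stay as the last step left them, time stands still between calls to the robot, and variables do not carry over. Pictures are saved under pics/ and viewed, at most 10 in all, crops included, and the job is handed in when it is done.

Besides the shell and the picture viewer there is one more tool, called after "Call:" as name(argument=value, ...), one argument or row to a line, values as JSON. drive_tool: Moves the arm, as the interface text tells. Its arguments: {"type":"object","properties":{"deltas":{"type":"array"},"claw":{"type":"number"}},"required":["deltas"]}

```bash
mkdir -p pics; ls; python3 - <<'E'
from bench import arm,get_image
import cv2,numpy as np
s=arm.read_state();print(s)
for n in("scene","top"):
    d=get_image(n);cv2.imwrite(f"pics/{n}0.png",d["img"][...,::-1]);np.save(f"pics/{n}0.npy",d,allow_pickle=True)
    print(n,{k:v for k,v in d.items() if k!="img"})
d=get_image("wrist");print({k:v for k,v in d.items() if k!="img"})
E
```

```text
pics
{'clock': 0.0, 'joints': array([ 1.39559584e+00,  3.85542706e-01,  6.58925832e-03, -4.94329234e-04,
       -1.19400813e+00, -2.58580599e-01]), 'joint_vel': array([ 0.00135292,  0.00138477,  0.00087887, -0.00104004, -0.00019366,
        0.00048205]), 'joint_efforts': array([-2.95900090e-04, -3.92286551e+01,  1.88402975e+01,  4.18608204e+00,
       -4.67573424e-03, -8.35341183e-06]), 'position': array([262.43640107, 566.56702228, 230.21633792]), 'ee_rot': array([ 9.76551081e-01, -2.15282982e-01, -1.84406464e-04,  1.09125930e-03]), 'contact_force': array([-0.54808608,  0.42213663, -0.00531739]), 'wrist_torque': array([-0.03513328, -0.02354646, -0.0129888 ]), 'grasp_force': 0.0, 'gripper_width': 85.53772790819183}
scene {'fx': 437.035630424217, 'fy': 437.035630424217, 'cx': 322.6291205573874, 'cy': 240.22050602896653, 'D': array([0.01545243, 0.        , 0.        , 0.        , 0.        ]), 'eye': array([1469.06148955,  360.74761729,  870.51462451]), 'orientation': array([ 0.48740787,  0.75330684, -0.37103595, -0.23936309])}
top {'fx': 566.9392949546827, 'fy': 566.9392949546827, 'cx': 315.1263168063129, 'cy': 242.07475039429616, 'D': array([-0.02221338,  0.        ,  0.        ,  0.        ,  0.        ]), 'eye': array([ 234.45335002,  -36.10011798, 1632.54379129]), 'orientation': array([-0.69244878,  0.71381193, -0.07431358,  0.07392361])}
{'fx': 331.0161321053964, 'fy': 331.0161321053964, 'cx': 316.93197912159656, 'cy': 240.23837188067665, 'D': array([0.01394514, 0.        , 0.        , 0.        , 0.        ]), 'mount': array([[ 1.94902584e-04, -9.52405133e-01, -3.04835079e-01,
         7.94116610e+01],
       [ 9.99999978e-01,  2.08430728e-04, -1.18356283e-05,
         4.80373590e-02],
       [ 7.48093103e-05, -3.04835070e-01,  9.52405153e-01,
        -1.42595252e+02],
       [ 0.00000000e+00,  0.00000000e+00,  0.00000000e+00,
         1.00000000e+00]])}
```

View pics/top0.png

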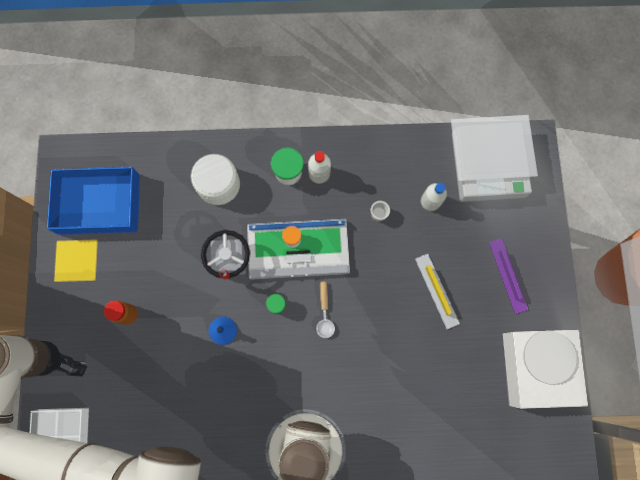

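View pics/scene0.png

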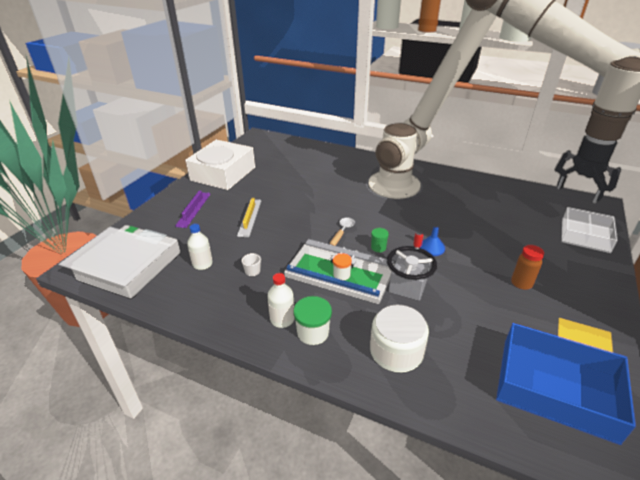

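Candidates for each thing, in the top view:
- **Pot:** orange lid at (291,236). The green look-alike is at (276,303). The red caps at (319,157) and (115,311) are bottles.
- **Straightedge:** yellow rail at (437,290). The purple look-alike is at (508,275), and the yellow sheet is at (76,260).
- **Knob:** red at (225,275).
- **Fence:** blue strip at (297,224). The funnel (222,330) and the bin (93,200) are also blue.

I choose the orange-lidded pot, the yellow rail and the red knob on the wheel.

```bash
cat > h.py <<'E'
import numpy as np,cv2
from scipy.spatial.transform import Rotation as R
from bench import arm,get_image
def grab(n,save=None):
    s=arm.read_state(); d=get_image(n)
    if n=="wrist":
        T=np.eye(4);T[:3,:3]=R.from_quat(s["ee_rot"]).as_matrix();T[:3,3]=s["position"]
        M=T@d["mount"];d["eye"]=M[:3,3];d["Rm"]=M[:3,:3]
    else: d["Rm"]=R.from_quat(d["orientation"]).as_matrix()
    d["hsv"]=cv2.cvtColor(d["img"],cv2.COLOR_RGB2HSV)
    d["K"]=np.array([[d["fx"],0,d["cx"]],[0,d["fy"],d["cy"]],[0,0,1]])
    if save: cv2.imwrite(f"pics/{save}.png",d["img"][...,::-1])
    return d
def rays(d,p):
    u=cv2.undistortPoints(np.float64(p).reshape(-1,1,2),d["K"],d["D"])[:,0]
    v=np.c_[u,np.ones(len(u))]@d["Rm"].T
    return v/np.linalg.norm(v,axis=1)[:,None]
def plane(d,p,z):
    v=rays(d,p);return d["eye"]+v*((z-d["eye"][2])/v[:,2])[:,None]
def proj(d,P):
    rv=cv2.Rodrigues(d["Rm"].T)[0];return cv2.projectPoints(np.float64(P).reshape(-1,1,3),rv,-d["Rm"].T@d["eye"],d["K"],d["D"])[0][:,0]
def tri(d1,p1,d2,p2):
    a=rays(d1,p1)[0];b=rays(d2,p2)[0]
    t=np.linalg.lstsq(np.c_[a,-b],d2["eye"]-d1["eye"],rcond=None)[0]
    A=d1["eye"]+a*t[0];B=d2["eye"]+b*t[1];return (A+B)/2,np.linalg.norm(A-B)
def blobs(d,lo,hi,amin=15,box=None):
    m=cv2.inRange(d["hsv"],lo,hi)
    if box: k=np.zeros_like(m);x0,y0,x1,y1=box;k[y0:y1,x0:x1]=255;m&=k
    c,_=cv2.findContours(m,cv2.RETR_EXTERNAL,cv2.CHAIN_APPROX_NONE)
    c=[x for x in c if cv2.contourArea(x)>=amin];c.sort(key=cv2.contourArea,reverse=True);return c,m
def cen(c):
    m=cv2.moments(c);return np.array([m["m10"]/m["m00"],m["m01"]/m["m00"]])
COL=dict(orange=((8,150,150),(16,255,255)),yellow=((20,130,110),(32,255,255)),blue=((100,120,50),(125,255,255)),red=((0,150,90),(5,255,255)))
E
python3 - <<'E'
from h import *
np.set_printoptions(precision=1,suppress=True)
t=grab("top");s=grab("scene")
bt=dict(orange=(270,220,310,255),yellow=(415,250,460,335),blue=(240,215,355,240),red=(205,265,245,290))
bs=dict(orange=(320,245,365,275),yellow=(230,190,270,240),blue=(280,260,395,300),red=(405,225,435,250))
for k in COL:
    ct,_=blobs(t,*COL[k],8,bt[k]);cs,_=blobs(s,*COL[k],8,bs[k])
    print(k,[ (cen(c),cv2.contourArea(c)) for c in ct[:3]],[ (cen(c),cv2.contourArea(c)) for c in cs[:3]])
    if ct and cs:print("  tri",*tri(t,cen(ct[0]),s,cen(cs[0])))
    if k in("yellow","blue") and ct:
        r=cv2.boxPoints(cv2.minAreaRect(np.vstack(ct)));print(r,plane(t,r,36 if k=="yellow" else 34))
E
python3 -c "
import cv2;a=cv2.imread('pics/top0.png')[205:345,190:470];cv2.imwrite('pics/c.png',cv2.resize(a,(800,400),interpolation=2))"
```

```text
orange [(array([291.4, 235.2]), 227.5)] [(array([341.8, 260.4]), 180.0)]
  tri [588.7  23.6  73.8] 1.1473076832314326
yellow [(array([438.2, 290. ]), 234.0)] [(array([248.4, 212.7]), 117.5)]
  tri [ 427.5 -389.8   22.4] 1.4437258639472395
[[424.8 267. ]
 [429.7 264.8]
 [451.5 312.8]
 [446.6 315. ]] [[ 492.5 -352.8   36. ]
 [ 498.5 -367.3   36. ]
 [ 360.2 -418.8   36. ]
 [ 354.4 -404.6   36. ]]
blue [(array([296.4, 224.7]), 265.0)] [(array([333.2, 280. ]), 336.5)]
  tri [629.   12.4  29. ] 3.6576553503067237
[[248.8 225.2]
 [343.9 220. ]
 [344.1 224.3]
 [249.1 229.5]] [[ 631.3  148.7   34. ]
 [ 638.3 -127.7   34. ]
 [ 625.3 -127.9   34. ]
 [ 618.3  148.    34. ]]
red [(array([225.8, 275.9]), 16.0)] [(array([417.5, 240. ]), 67.5)]
  tri [470.8 202.6 120. ] 1.7976836217218934
```

View pics/c.png

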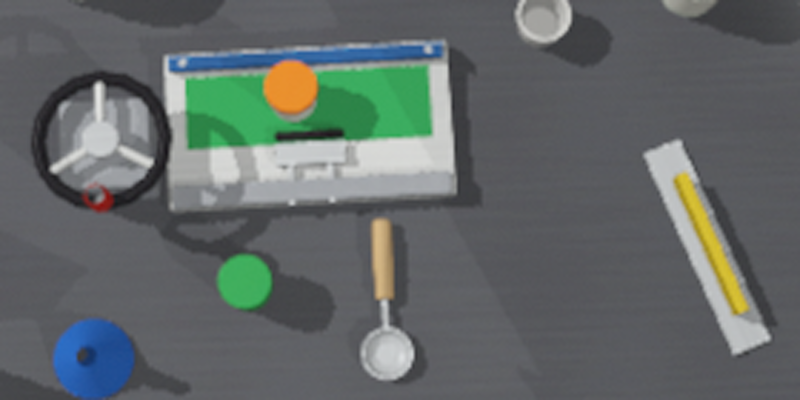

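The crop shows the orange pot on the green sheet between the jaw and the fence. The straightedge with the yellow rail lies to the right, and the red grip sits on the wheel's near side. The triangulated heights (lid 74, rail 22, knob 120) match the sizes given. I'll hover above the pot for the wrist view.

```bash
cat >> h.py <<'E'
def to(x,y,z,yaw=None):
    s=arm.read_state();M=R.from_quat(s["ee_rot"]).as_matrix()
    y0=np.arctan2(M[1,0],M[0,0]);yaw=y0 if yaw is None else yaw
    T=np.array([[np.cos(yaw),np.sin(yaw),0],[np.sin(yaw),-np.cos(yaw),0],[0,0,-1]])
    dr=R.from_matrix(M.T@T).as_rotvec(degrees=True)
    d=T.T@(np.array([x,y,z])-s["position"])/10
    print("rotvec",dr.round(2),"then cm",d.round(2),"len",np.linalg.norm(d).round(1),"pos",s["position"].round(1),"yaw0",round(y0,4),"F",s["contact_force"].round(1))
E
python3 -c "
from h import *
to(545,25,260,.025)"
```

```text
rotvec [ 6.000e-02  1.000e-02 -2.629e+01] then cm [26.88 54.88 -2.92] len 61.2 pos [262.6 566.9 230.8] yaw0 -0.4338 F [ 0.1  0.4 -0.8]
```

Call:
drive_tool(
  deltas=[
    [[0,0,-1],[0,0,-6.5]],
    [[0,0,-1],[0,0,-6.6]],
    [[0,0,-1],[0,0,-6.6]],
    [[0,0,0],[0,0,-6.6]],
    [[1.8,3.7,0],[0,0,0]],
    [[1.8,3.7,0],[0,0,0]],
    [[1.8,3.7,0],[0,0,0]],
    [[1.8,3.7,0],[0,0,0]],
    [[1.8,3.7,0],[0,0,0]],
    [[1.8,3.7,0],[0,0,0]],
    [[1.8,3.7,0],[0,0,0]],
    [[1.8,3.7,0],[0,0,0]],
  ],
)

```text
clock: 1.45
position: [414.5, 273.2, 261.5]
ee_rot: [1.0, 0.013, 0.0, -0.0]
contact_force: [0.7, 0.2, 0.7]
gripper_width: 85.9
grasp_force: 0.0
```

Call:
drive_tool(
  deltas=[
    [[1.8,3.6,0],[0,0,0]],
    [[1.8,3.6,0],[0,0,0]],
    [[1.8,3.6,0],[0,0,0]],
    [[1.8,3.6,0],[0,0,0]],
    [[1.8,3.6,0],[0,0,0]],
    [[1.8,3.6,0],[0,0,0]],
    [[1.7,3.6,0],[0,0,0]],
    [[0,0,0],[0,0,0]],
    [[0,0,0],[0,0,0]],
    [[0,0,0],[0,0,0]],
  ],
)

```text
clock: 2.45
position: [545.0, 26.5, 261.2]
ee_rot: [1.0, 0.013, -0.0, -0.0]
contact_force: [0.3, -0.8, 0.6]
gripper_width: 85.4
grasp_force: 0.0
```

```bash
python3 - <<'E'
from h import *
np.set_printoptions(precision=1,suppress=True)
to(545,25,260,.025)
d=grab("wrist","w1")
for k in COL:
    c,_=blobs(d,*COL[k],30)
    print(k,[(cen(x),cv2.contourArea(x),cv2.boundingRect(x)) for x in c[:3]])
E
```

```text
rotvec [-0.  0.  0.] then cm [-0.   0.1  0.1] len 0.2 pos [545.   26.5 261.2] yaw0 0.0257 F [ 0.3 -0.8  0.6]
orange []
yellow [(array([633.8, 290.9]), 988.0, (626, 247, 14, 102))]
blue [(array([338. , 127.9]), 3154.0, (205, 121, 266, 14)), (array([155.8, 335.4]), 638.0, (142, 320, 35, 36))]
red [(array([128.1, 292.4]), 764.5, (102, 277, 45, 38))]
```

View pics/w1.png

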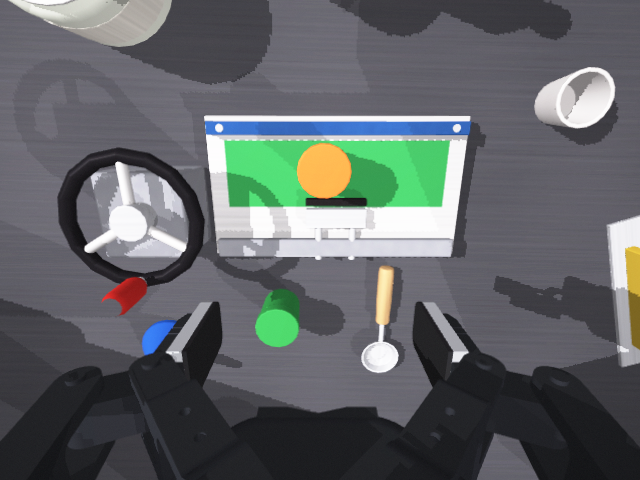

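The wrist view shows the lid at (324,170), the fence across rows 121–135, the wheel hub at (128,223) and the knob at (125,292). I'll measure the jig and the pot here, cross-checking heights against the top view.

```bash
sed -i 's/orange=((8,150,150),(16/orange=((8,120,120),(18/' h.py; python3 - <<'E'
from h import *
np.set_printoptions(precision=1,suppress=True)
d=grab("wrist");t=grab("top")
c,_=blobs(d,*COL["orange"],300,(280,130,370,210));p,r=cv2.minEnclosingCircle(c[0])
ct,_=blobs(t,*COL["orange"],30,(270,220,310,255))
print("lid",p,r,plane(d,p,79), "diam",2*r*np.linalg.norm(plane(d,p,79)[0]-d["eye"])/d["fx"])
if ct:print(tri(d,cen(c[0]),t,cen(ct[0])))
c,m=blobs(d,*COL["blue"],1000)
# fence lower edge / upper edge by column
x,y,w,h=cv2.boundingRect(c[0])
cols=np.arange(x+12,x+w-12,4);lo=[np.where(m[y:y+h,u])[0].max()+y+.5 for u in cols];up=[np.where(m[y:y+h,u])[0].min()+y-.5 for u in cols]
for n,e in(("face",lo),("back",up)):
    P=plane(d,np.c_[cols,e],34);f=np.polyfit(P[:,1],P[:,0],1);print(n,"x at y0",f,"rms",np.std(P[:,0]-np.polyval(f,P[:,1])))
mid=(m[:,:]>0);ends=[[x,np.mean(np.where(m[y:y+h,x+2])[0])+y],[x+w,np.mean(np.where(m[y:y+h,x+w-3])[0])+y]]
print("ends",plane(d,ends,34))
# knob top / rim
c,_=blobs(d,*COL["red"],100);ct,_=blobs(t,*COL["red"],8,(205,265,245,290))
print("knob",tri(d,cen(c[0]),t,cen(ct[0])))
# wheel rim: dark
g=cv2.inRange(d["hsv"],(0,0,0),(180,255,48));k=np.zeros_like(g);k[140:295,50:212]=255;g&=k
cc,_=cv2.findContours(g,cv2.RETR_EXTERNAL,cv2.CHAIN_APPROX_NONE);cc=max(cc,key=cv2.contourArea)
hull=cv2.convexHull(cc)[:,0];P=plane(d,hull,93);q,rr=cv2.minEnclosingCircle(P[:,:2].astype(np.float32));print("rim",q,rr)
E
```

```text
lid (324.20587158203125, 170.7058868408203) 27.556669235229492 [[590.9  20.4  79. ]] diam 54.408619082709016
(array([584.4,  19.9,  36.2]), np.float64(3.767397214643029))
face x at y0 [ -0.  624.6] rms 0.1819312525858495
back x at y0 [ -0.  637.5] rms 0.06543480858998126
ends [[ 628.1  145.4   34. ]
 [ 634.4 -135.    34. ]]Traceback (most recent call last):
  File "<stdin>", line 18, in <module>
IndexError: list index out of range
```

```bash
python3 - <<'E'
from h import *
np.set_printoptions(precision=3,suppress=True)
d=grab("wrist");t=grab("top");s=grab("scene")
c,_=blobs(d,*COL["orange"],300,(280,130,370,210));cs,_=blobs(s,*COL["orange"],30,(320,245,365,275))
print("lid",tri(d,cen(c[0]),s,cen(cs[0])))
c,m=blobs(d,*COL["blue"],1000);x,y,w,h=cv2.boundingRect(c[0])
cols=np.arange(x+12,x+w-12,4)
for n,fn in(("face",np.max),("back",np.min)):
    e=[fn(np.where(m[y:y+h,u])[0])+y for u in cols]
    P=plane(d,np.c_[cols,e],34);print(n,np.polyfit(P[:,1],P[:,0],1))
c,_=blobs(d,*COL["red"],100);cs,_=blobs(s,*COL["red"],8,(405,225,435,250))
print("knob",cen(c[0]),tri(d,cen(c[0]),s,cen(cs[0])),plane(d,[cen(c[0])],126))
g=cv2.inRange(d["hsv"],(0,0,0),(180,255,48));k=np.zeros_like(g);k[140:295,50:212]=255;g&=k
cc,_=cv2.findContours(g,cv2.RETR_EXTERNAL,cv2.CHAIN_APPROX_NONE);cc=max(cc,key=cv2.contourArea)
P=plane(d,cv2.convexHull(cc)[:,0],93);q,rr=cv2.minEnclosingCircle(P[:,:2].astype(np.float32));print("rim",q,rr)
to(590.5,20.5,120,.025)
E
```

```text
lid (array([587.889,  20.706,  72.149]), np.float64(3.6488924589558076))
face [ -0.026 625.186]
back [ -0.027 637.154]
knob [128.693 292.117] (array([476.506, 202.949, 122.331]), np.float64(4.421404888352327)) [[480.346 198.649 126.   ]]
rim (538.9827270507812, 203.9373016357422) 69.47415924072266
rotvec [-0.01 -0.02  0.09] then cm [ 4.51  0.74 14.15] len 14.9 pos [545.2  26.8 261.5] yaw0 0.0266 F [-0.6  0.2 -1. ]
```

Heights and sizes agree: the rim radius is 69.5 (69 given) and the wheel axis falls where the jig frame puts it. The jig frame is origin (565, 3.6), yaw 0.0265. Now grasping the pot.

Call:
drive_tool(
  deltas=[
    [[2.3,0.3,3],[0,0,0]],
    [[2.2,0.3,4],[0,0,0]],
    [[0,0,4],[0,0,0]],
    [[0,0,4],[0,0,0]],
    [[0,0,3],[0,0,0]],
    [[0,0,3],[0,0,0]],
    [[0,0,1.9],[0,0,0]],
    [[0,0,0],[0,0,0]],
    [[0,0,0],[0,0,0]],
  ],
)

```text
clock: 3.65
position: [591.0, 21.5, 32.7]
ee_rot: [1.0, 0.013, 0.0, 0.0]
contact_force: [0.8, -0.2, 1.2]
gripper_width: 85.8
grasp_force: 0.0
```

Call:
drive_tool(
  deltas=[
    [[0,0,0],[0,0,0]],
    [[0,0,0],[0,0,0]],
    [[0,0,0],[0,0,0]],
    [[0,0,0],[0,0,0]],
    [[0,0,0],[0,0,0]],
    [[0,0,0],[0,0,0]],
    [[0,0,0],[0,0,0]],
    [[0,0,0],[0,0,0]],
  ],
  claw=4,
)

```text
clock: 4.45
position: [591.4, 21.5, 34.1]
ee_rot: [1.0, 0.013, 0.001, -0.0]
contact_force: [-1.8, -0.1, 5.5]
gripper_width: 51.2
grasp_force: 61.3
```

Call:
drive_tool(
  deltas=[
    [[0,0,-1],[0,0,0]],
    [[0,0,-3],[0,0,0]],
    [[0,0,-3],[0,0,0]],
    [[-0.8,2.4,0],[0,0,0]],
    [[-1,3,0],[0,0,0]],
    [[-1,3.2,0],[0,0,0]],
    [[-1,3.2,0],[0,0,0]],
    [[-1,3.2,0],[0,0,0]],
    [[-1,3.2,0],[0,0,0]],
    [[-1,3.2,0],[0,0,0]],
    [[-1,3,0],[0,0,0]],
    [[0,0,2],[0,0,0]],
  ],
)

```text
clock: 5.65
position: [519.5, -228.1, 85.0]
ee_rot: [1.0, 0.011, 0.003, 0.001]
contact_force: [0.4, 0.5, -0.7]
gripper_width: 51.3
grasp_force: 62.7
```

Call:
drive_tool(
  deltas=[
    [[0,0,2],[0,0,0]],
    [[0,0,2],[0,0,0]],
    [[0,0,1.5],[0,0,0]],
    [[0,0,0.7],[0,0,0]],
    [[0,0,0.4],[0,0,0]],
    [[0,0,0],[0,0,0]],
    [[0,0,0],[0,0,0]],
  ],
)

```text
clock: 6.35
position: [519.3, -224.8, 17.1]
ee_rot: [1.0, 0.013, 0.001, 0.0]
contact_force: [-0.1, -0.3, -0.6]
gripper_width: 51.0
grasp_force: 62.7
```

Call:
drive_tool(
  deltas=[
    [[0,0,0.15],[0,0,0]],
    [[0,0,0.1],[0,0,0]],
    [[0,0,0],[0,0,0]],
  ],
)

```text
clock: 6.65
position: [518.9, -224.7, 14.1]
ee_rot: [1.0, 0.013, 0.0, 0.0]
contact_force: [-0.4, 0.5, 0.6]
gripper_width: 51.4
grasp_force: 62.8
```

Call:
drive_tool(
  deltas=[
    [[0,0,0],[0,0,0]],
    [[0,0,0],[0,0,0]],
    [[0,0,0],[0,0,0]],
    [[0,0,0],[0,0,0]],
    [[0,0,0],[0,0,0]],
    [[0,0,0],[0,0,0]],
    [[0,0,-2],[0,0,0]],
    [[0,0,-4],[0,0,0]],
    [[0,0,-4],[0,0,0]],
    [[0,0,-4],[0,0,0]],
    [[0,0,-4],[0,0,0]],
  ],
  claw=8.5,
)

```text
clock: 7.75
position: [518.3, -224.6, 195.5]
ee_rot: [1.0, 0.013, 0.0, -0.0]
contact_force: [0.5, -1.1, -0.2]
gripper_width: 84.8
grasp_force: 0.0
```

```bash
python3 - <<'E'
from h import *
to(371,-409,200,.358);s=arm.read_state();print(s["joints"].round(3),s["clock"])
E
```

```text
rotvec [ -0.    -0.   -19.07] then cm [-20.26  12.11  -0.45] len 23.6 pos [ 518.3 -224.6  195.5] yaw0 0.0252 F [ 0.5 -1.1 -0.2]
[-0.122  0.312 -0.196 -0.    -1.063  1.718] 7.75
```

Call:
drive_tool(
  deltas=[
    [[0,0,-0.4],[0,0,-6.4]],
    [[0,0,0],[0,0,-6.4]],
    [[0,0,0],[0,0,-6.3]],
    [[-3.4,2,0],[0,0,0]],
    [[-3.4,2,0],[0,0,0]],
    [[-3.4,2,0],[0,0,0]],
    [[-3.4,2,0],[0,0,0]],
    [[-3.4,2,0],[0,0,0]],
    [[-3.3,2.1,0],[0,0,0]],
    [[0,0,0],[0,0,0]],
    [[0,0,0],[0,0,0]],
  ],
)

```text
clock: 8.85
position: [370.4, -409.7, 197.6]
ee_rot: [0.984, 0.177, -0.0, -0.0]
contact_force: [-0.4, 0.1, 0.1]
gripper_width: 84.8
grasp_force: 0.0
```

```bash
python3 - <<'E'
from h import *
np.set_printoptions(precision=2,suppress=True)
d=grab("wrist","w2");s=grab("scene")
c,_=blobs(d,*COL["yellow"],200);print([(cen(x),cv2.contourArea(x)) for x in c])
r=cv2.boxPoints(cv2.minAreaRect(c[0]));print(r,plane(d,r,36))
cs,_=blobs(s,*COL["yellow"],20,(230,190,270,240))
print(tri(d,cen(c[0]),s,cen(cs[0])) if cs else None)
o,_=blobs(s,(5,120,120),(18,255,255),60);print("pot lid scene",[(cen(x),plane(s,[cen(x)],54),cv2.boundingRect(x)) for x in o])
t=grab("top");o,_=blobs(t,(5,120,120),(18,255,255),60);print("top",[(cen(x),plane(t,[cen(x)],58)) for x in o])
to(427,-388,60,.358)
E
```

```text
[(array([320.92, 145.45]), 1900.0)]
[[315.  63.]
 [327.  63.]
 [327. 234.]
 [315. 234.]] [[ 496.13 -362.16   36.  ]
 [ 499.57 -371.4    36.  ]
 [ 362.76 -423.87   36.  ]
 [ 358.74 -413.08   36.  ]]
(array([ 435.46, -387.8 ,   27.99]), np.float64(4.911330824353561))
pot lid scene [(array([ 53.13, 267.13]), array([[ 927.08, -718.3 ,   54.  ]]), (22, 232, 74, 94)), (array([476.76,  86.49]), array([[-1135.39,   133.28,    54.  ]]), (427, 78, 111, 19)), (array([431.29,  15.06]), array([[-2967.16,  -551.01,    54.  ]]), (424, 0, 16, 32)), (array([530.56, 273.38]), array([[403.83, 513.62,  54.  ]]), (520, 258, 22, 31)), (array([596.99, 101.88]), array([[-1132.73,   731.25,    54.  ]]), (554, 95, 86, 14)), (array([278.18, 230.75]), array([[ 515.01, -223.  ,   54.  ]]), (270, 225, 18, 13)), (array([330.2 ,  67.58]), array([[-1132.  ,  -758.43,    54.  ]]), (304, 63, 51, 10)), (array([384.43,  74.76]), array([[-1131.29,  -403.97,    54.  ]]), (371, 72, 28, 7))]
top [(array([379.19, 258.78]), array([[ 516.32, -221.33,   58.  ]]))]
rotvec [-0.   -0.01  0.1 ] then cm [ 5.9   0.01 13.78] len 15.0 pos [ 371.7 -408.6  197.8] yaw0 0.3598 F [-0.  -0.4 -0.6]
```

View pics/w2.png

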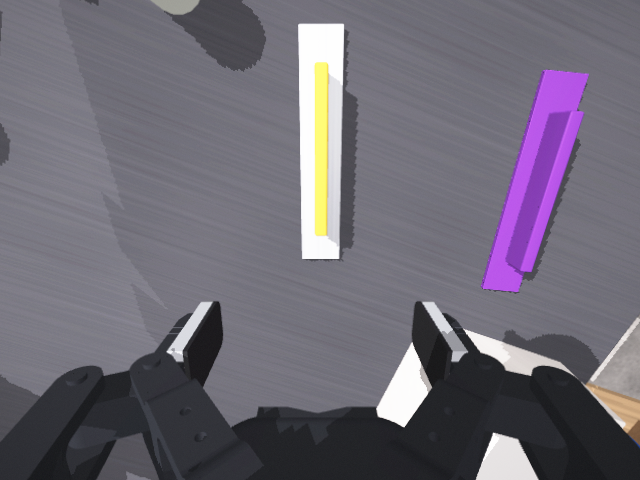

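The pot stands at (516,−222), upright with its lid at the right height. The straightedge rail runs from (321,63) to (321,235), in line with the tool, and the purple look-alike is off to the right. Rail centre is about (429,−392).

Call:
drive_tool(
  deltas=[
    [[2,0.2,2],[0,0,0]],
    [[2,0.2,3],[0,0,0]],
    [[1.9,0,3],[0,0,0]],
    [[0,0,3],[0,0,0]],
    [[0,0,3],[0,0,0]],
    [[0,0,2.5],[0,0,0]],
    [[0,0,1],[0,0,0]],
    [[0,0,0.4],[0,0,0]],
    [[0,0,0],[0,0,0]],
    [[0,0,0],[0,0,0]],
  ],
  claw=6,
)

```text
clock: 10.0
position: [428.8, -392.7, 20.2]
ee_rot: [0.984, 0.179, 0.001, 0.001]
contact_force: [0.2, 0.6, 0.1]
gripper_width: 60.2
grasp_force: 0.0
```

Call:
drive_tool(
  deltas=[
    [[0,0,0],[0,0,0]],
    [[0,0,0],[0,0,0]],
    [[0,0,0],[0,0,0]],
    [[0,0,0],[0,0,0]],
    [[0,0,0],[0,0,0]],
    [[0,0,0],[0,0,0]],
    [[0,0,0],[0,0,0]],
    [[0,0,0],[0,0,0]],
  ],
  claw=0.5,
)

```text
clock: 10.8
position: [427.9, -392.4, 19.5]
ee_rot: [0.984, 0.178, 0.0, 0.0]
contact_force: [-1.6, 2.0, 5.6]
gripper_width: 10.5
grasp_force: 62.7
```

```bash
python3 - <<'E'
from h import *
to(429,-392,18,.36);s=arm.read_state();print(s["gripper_width"],s["grasp_force"])
E
```

```text
rotvec [ 0.03 -0.01 -0.07] then cm [0.12 0.   0.15] len 0.2 pos [ 427.9 -392.4   19.5] yaw0 0.3588 F [-1.6  2.   5.6]
10.490501701000632 62.716169357299805
```

Call:
drive_tool(
  deltas=[
    [[0,0,-1.5],[0,0,0]],
    [[0,0,-3],[0,0,0]],
    [[0,0,-3.5],[0,0,0]],
    [[0,0,-3.5],[0,0,0]],
    [[0,0,-3.5],[0,0,0]],
    [[0,0,0],[0,0,5]],
    [[0,0,0],[0,0,8]],
    [[0,0,0],[0,0,8]],
    [[0,0,0],[0,0,8]],
    [[0,0,0],[0,0,8]],
    [[0,0,0],[0,0,8]],
    [[0,0,0],[0,0,8]],
  ],
)

```text
clock: 12.0
position: [426.9, -391.6, 167.0]
ee_rot: [0.959, -0.283, -0.001, -0.001]
contact_force: [0.7, -0.4, -4.1]
gripper_width: 10.7
grasp_force: 61.5
```

Call:
drive_tool(
  deltas=[
    [[0,0,0],[0,0,8]],
    [[0,0,0],[0,0,8]],
    [[0,0,0],[0,0,8]],
    [[0,0,0],[0,0,8]],
    [[0,0,0],[0,0,8]],
    [[0,0,0],[0,0,8]],
    [[0,0,0],[0,0,8]],
    [[0,0,0],[0,0,0]],
    [[0,0,0],[0,0,0]],
    [[0,0,0],[0,0,0]],
  ],
)

```text
clock: 13.0
position: [427.5, -392.1, 168.2]
ee_rot: [0.717, -0.697, -0.001, 0.0]
contact_force: [0.5, 0.5, -4.2]
gripper_width: 10.6
grasp_force: 61.5
```

```bash
python3 - <<'E'
from h import *
to(598,4.5,130,-np.pi/2+.0265);s=arm.read_state();print(s["gripper_width"],s["grasp_force"],s["joints"].round(2))
E
```

```text
rotvec [0.05 0.04 0.12] then cm [-39.19 -18.1    3.82] len 43.3 pos [ 427.5 -392.1  168.2] yaw0 -1.5421 F [ 0.5  0.5 -4.2]
10.590306813552624 61.452916860580444 [-0.46  0.36 -0.2  -0.   -1.01  0.49]
```

Call:
drive_tool(
  deltas=[
    [[-2,-1,0],[0,0,0]],
    [[-3.7,-1.7,0],[0,0,0]],
    [[-3.7,-1.7,0],[0,0,0]],
    [[-3.7,-1.7,0],[0,0,0]],
    [[-3.7,-1.7,0],[0,0,0]],
    [[-3.7,-1.7,0],[0,0,0]],
    [[-3.7,-1.7,0],[0,0,0]],
    [[-3.7,-1.7,0],[0,0,0]],
    [[-3.7,-1.7,0],[0,0,0]],
    [[-3.7,-1.7,0],[0,0,0]],
    [[-2.5,-1.2,0],[0,0,0]],
    [[-1.4,-0.6,0],[0,0,0]],
  ],
)

```text
clock: 14.2
position: [598.9, 6.7, 168.6]
ee_rot: [0.718, -0.696, 0.0, -0.0]
contact_force: [-0.7, -0.6, -2.8]
gripper_width: 10.6
grasp_force: 61.4
```

Call:
drive_tool(
  deltas=[
    [[0,0,2],[0,0,0]],
    [[0,0,1.8],[0,0,0]],
    [[0,0,0],[0,0,0]],
    [[0,0,0],[0,0,0]],
    [[0,0,0],[0,0,0]],
  ],
)

```text
clock: 14.7
position: [598.9, 4.1, 132.1]
ee_rot: [0.717, -0.698, 0.001, -0.001]
contact_force: [-0.5, -0.3, -4.5]
gripper_width: 10.2
grasp_force: 61.4
```

```bash
python3 - <<'E'
from h import *
to(598,4.5,130,-np.pi/2+.0265);d=grab("wrist","w3");s=arm.read_state();print(s["grasp_force"],s["gripper_width"])
E
```

```text
rotvec [-0.13  0.    0.03] then cm [-0.04  0.09  0.21] len 0.2 pos [598.9   4.1 132.1] yaw0 -1.5439 F [-0.5 -0.3 -4.5]
61.37821555137634 10.379909995628779
```

View pics/w3.png

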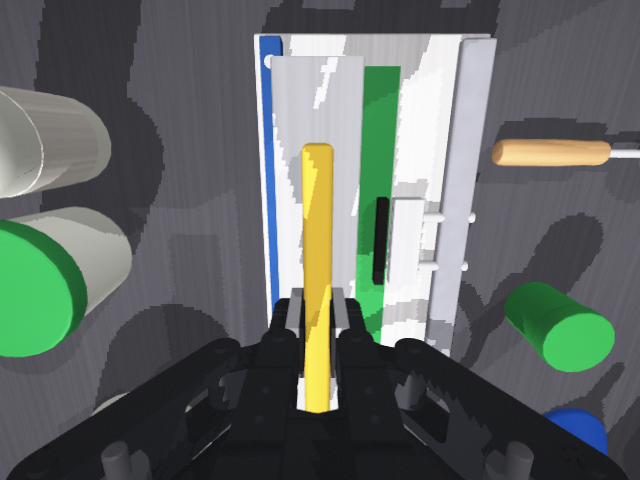

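The straightedge is held level over the bed, with its plate edge at columns 272–363 and the fence at about column 268. I'll measure its angle and its offset from the fence.

```bash
cat > m.py <<'E'
from h import *
np.set_printoptions(precision=4,suppress=True)
def meas(zr,rows=(160,285)):
    d=grab("wrist");c,m=blobs(d,(18,100,60),(35,255,255),400)
    m=np.zeros_like(m);cv2.drawContours(m,c[:1],-1,255,-1)
    rr=np.arange(*rows,3)
    L=np.array([[np.where(m[r])[0].min()-.5,r] for r in rr]);Rr=np.array([[np.where(m[r])[0].max()+.5,r] for r in rr])
    o=[]
    for p in(L,Rr):
        P=plane(d,p,zr);f=np.polyfit(P[:,1],P[:,0],1);o.append(f);print("edge slope dx/dy %.4f x@y=4 %.1f"%(f[0],np.polyval(f,4)))
    top=c[0][:,0,1].min();e=c[0][c[0][:,0,1]==top].mean(0)[0] if False else np.array([np.mean(c[0][c[0][:,0,1]<=top+1,0,0]),top-.5])
    print("rail far end",plane(d,[e],zr))
    b,mb=blobs(d,(105,150,60),(125,255,255),400);b=[q for q in b if 230<cen(q)[0]<300]
    if b:
        m2=np.zeros_like(mb);cv2.drawContours(m2,b[:1],-1,255,-1);x,y,w,h=cv2.boundingRect(b[0]);q=np.arange(y+10,y+h-10,3)
        P=plane(d,[[np.where(m2[r])[0].max()+.5,r] for r in q],34);f=np.polyfit(P[:,1],P[:,0],1);print("fence face slope %.4f x@4 %.1f"%(f[0],np.polyval(f,4)))
        P=plane(d,[[np.where(m2[r])[0].min()-.5,r] for r in q],34);f=np.polyfit(P[:,1],P[:,0],1);print("fence back slope %.4f x@4 %.1f"%(f[0],np.polyval(f,4)))
    s=arm.read_state();print(s["position"].round(1),s["contact_force"].round(1),s["clock"])
    return d
if __name__=="__main__":
    import sys;meas(float(sys.argv[1]))
E
python3 m.py 148.5
```

```text
edge slope dx/dy -0.0295 x@y=4 605.4
edge slope dx/dy -0.0276 x@y=4 593.9
rail far end [[601.8133 -71.661  148.5   ]]
fence face slope -0.0221 x@4 631.4
fence back slope -0.0258 x@4 637.1
[598.8   4.3 132.1] [ 0.  -0.2 -3.8] 14.8
```

Call:
drive_tool(
  deltas=[
    [[0,-0.2,1.5],[0,0,0]],
    [[0,0,2.5],[0,0,0]],
    [[0,0,2.5],[0,0,0]],
    [[0,0,1.5],[0,0,0]],
    [[0,0,0.6],[0,0,0]],
    [[0,0,0.3],[0,0,0]],
    [[0,0,0],[0,0,0]],
    [[0,0,0],[0,0,0]],
  ],
)

```text
clock: 15.6
position: [601.0, 4.7, 43.0]
ee_rot: [0.717, -0.697, 0.001, -0.001]
contact_force: [-0.7, 0.1, -3.5]
gripper_width: 10.3
grasp_force: 61.3
```

```bash
python3 m.py 59
```

```text
edge slope dx/dy -0.0294 x@y=4 607.6
edge slope dx/dy -0.0290 x@y=4 595.9
rail far end [[603.9382 -71.2309  59.    ]]
fence face slope -0.0074 x@4 623.7
fence back slope -0.0264 x@4 637.1
[600.9   4.7  43. ] [ 0.7  0.4 -4. ] 15.65
```

Call:
drive_tool(
  deltas=[
    [[0,0,0.15],[0,0,0.15]],
    [[0,0,0.1],[0,0,0]],
    [[0,0,0.05],[0,0,0]],
    [[0,0,0],[0,0,0]],
    [[0,0,0],[0,0,0]],
  ],
)

```text
clock: 16.15
position: [600.3, 4.6, 39.5]
ee_rot: [0.716, -0.698, 0.0, -0.0]
contact_force: [-1.4, -0.8, 2.3]
gripper_width: 10.5
grasp_force: 62.3
```

Call:
drive_tool(
  deltas=[
    [[0,-0.1,0],[0,0,0]],
    [[0,-0.1,0],[0,0,0]],
    [[0,-0.05,0],[0,0,0]],
    [[0,0,0],[0,0,0]],
    [[0,0,0],[0,0,0]],
  ],
)

```text
clock: 16.65
position: [600.9, 4.5, 39.5]
ee_rot: [0.716, -0.698, -0.001, 0.001]
contact_force: [-6.9, 2.9, 7.5]
gripper_width: 10.5
grasp_force: 63.0
```

Call:
drive_tool(
  deltas=[
    [[0,-0.05,0],[0,0,0]],
    [[0,-0.05,0],[0,0,0]],
    [[0,0,0],[0,0,0]],
    [[0,0,0],[0,0,0]],
  ],
)

```text
clock: 17.05
position: [601.6, 4.4, 39.5]
ee_rot: [0.716, -0.698, -0.001, 0.002]
contact_force: [-8.1, 1.0, 7.5]
gripper_width: 10.3
grasp_force: 63.0
```

```bash
python3 m.py 56
```

```text
edge slope dx/dy -0.0272 x@y=4 608.2
edge slope dx/dy -0.0270 x@y=4 596.6
rail far end [[604.4852 -71.5375  56.    ]]
fence face slope -0.0072 x@4 623.8
fence back slope -0.0264 x@4 637.1
[601.6   4.4  39.5] [-7.8  1.7  8.2] 17.1
```

Call:
drive_tool(
  deltas=[
    [[0,-0.05,-0.05],[0,0,0]],
    [[0,-0.05,0],[0,0,0]],
    [[0,-0.05,0],[0,0,0]],
    [[0,0,0],[0,0,0]],
    [[0,0,0],[0,0,0]],
  ],
)

```text
clock: 17.6
position: [602.9, 4.4, 39.5]
ee_rot: [0.716, -0.699, -0.001, 0.002]
contact_force: [-7.1, 0.9, 6.5]
gripper_width: 10.2
grasp_force: 62.9
```

Call:
drive_tool(
  deltas=[
    [[0,-0.05,0],[0,0,0]],
    [[0,-0.05,0],[0,0,0]],
    [[0,-0.05,0],[0,0,0]],
    [[0,0,0],[0,0,0]],
    [[0,0,0],[0,0,0]],
  ],
)

```text
clock: 18.1
position: [603.0, 4.4, 39.5]
ee_rot: [0.715, -0.699, -0.002, 0.003]
contact_force: [-9.8, 2.0, 11.0]
gripper_width: 10.2
grasp_force: 63.3
```

```bash
python3 - <<'E'
from m import *
d=meas(56);cv2.imwrite("pics/w4.png",cv2.resize(d["img"][20:320,200:480,::-1],None,fx=2,fy=2,interpolation=2))
E
```

```text
edge slope dx/dy -0.0269 x@y=4 609.6
edge slope dx/dy -0.0265 x@y=4 598.0
rail far end [[605.8247 -71.5214  56.    ]]
fence face slope -0.0049 x@4 624.5
fence back slope -0.0266 x@4 637.1
[602.9   4.4  39.5] [-10.1   2.   10.4] 18.15
```

View pics/w4.png

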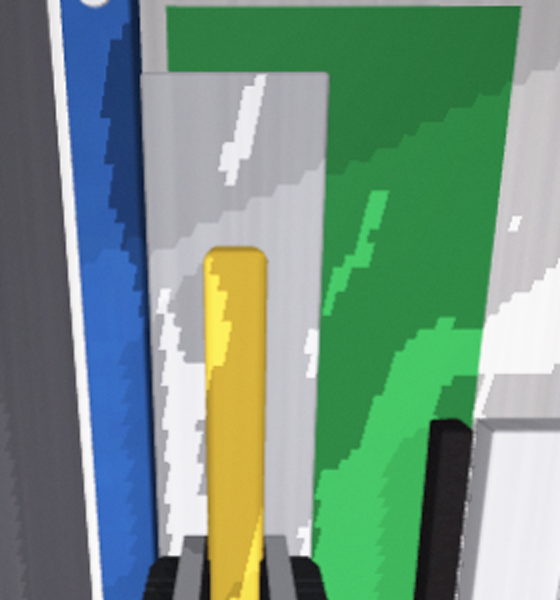

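The crop shows the plate edge against the fence over its whole visible length, from (142,72) to (155,550). The rail slope matches the fence's at 0.0267. Now releasing.

Call:
drive_tool(
  deltas=[
    [[0,0,0],[0,0,0]],
    [[0,0,0],[0,0,0]],
    [[0,0,0],[0,0,0]],
    [[0,0,0],[0,0,0]],
    [[0,0,0],[0,0,0]],
    [[0,0,0],[0,0,0]],
  ],
  claw=3.2,
)

```text
clock: 18.75
position: [606.8, 4.7, 39.2]
ee_rot: [0.716, -0.698, 0.0, -0.0]
contact_force: [0.5, -1.4, -0.1]
gripper_width: 32.0
grasp_force: 0.0
```

```bash
python3 - <<'E'
from m import *
d=meas(56);cv2.imwrite("pics/w5.png",cv2.resize(d["img"][20:320,200:480,::-1],None,fx=2,fy=2,interpolation=2))
s=arm.read_state();print(s["gripper_width"],s["grasp_force"])
E
```

```text
edge slope dx/dy -0.0223 x@y=4 609.6
edge slope dx/dy -0.0236 x@y=4 598.0
rail far end [[606.1143 -71.3398  56.    ]]
fence face slope -0.0224 x@4 623.2
fence back slope -0.0807 x@4 632.5
[606.7   4.7  39.2] [-0.2 -0.5  0.1] 18.8
31.82612395465021 0.0
```

Released: the rail has stayed put and is parallel to the fence. Retreating and going to the knob.

Call:
drive_tool(
  deltas=[
    [[0,0,-1],[0,0,0]],
    [[0,0,-2],[0,0,0]],
    [[0,0,-3],[0,0,0]],
    [[0,0,-4],[0,0,0]],
    [[0,0,-4],[0,0,0]],
    [[0,0,-4],[0,0,0]],
  ],
)

```text
clock: 19.4
position: [606.4, 4.6, 221.9]
ee_rot: [0.716, -0.698, 0.0, -0.0]
contact_force: [-0.2, 0.1, -0.3]
gripper_width: 31.8
grasp_force: 0.0
```

```bash
python3 - <<'E'
from h import *
to(478,240,222,-1.544)
d=grab("wrist","w6")
c,m=blobs(d,(18,100,60),(35,255,255),400)
m=np.zeros_like(m);cv2.drawContours(m,c[:1],-1,255,-1);x,y,w,h=cv2.boundingRect(c[0]);print(x,y,w,h)
rr=np.arange(y+8,y+h-8,2)
for f in(np.min,np.max):
    P=plane(d,[[f(np.where(m[r])[0]),r] for r in rr],56);q=np.polyfit(P[:,1],P[:,0],1);print(q,np.polyval(q,4))
b,mb=blobs(d,(105,150,60),(125,255,255),400);b=[k for k in b if 150<cen(k)[0]<350];m2=np.zeros_like(mb);cv2.drawContours(m2,b[:1],-1,255,-1);x,y,w,h=cv2.boundingRect(b[0]);rr=np.arange(y+10,y+h-10,3)
for f in(np.min,np.max):
    P=plane(d,[[f(np.where(m2[r])[0]),r] for r in rr],34);q=np.polyfit(P[:,1],P[:,0],1);print("fence",q,np.polyval(q,4))
E
```

```text
rotvec [-0.06  0.   -0.13] then cm [-2.388e+01  1.220e+01 -1.000e-02] len 26.8 pos [606.4   4.6 221.9] yaw0 -1.5463 F [-0.2  0.1 -0.3]
315 138 13 152
[-2.64592298e-02  6.08871088e+02] 608.7652506647985
[-2.30521400e-02  5.98711311e+02] 598.6191023675743
fence [-2.57932794e-02  6.36767673e+02] 636.6644995505156
fence [-2.36488611e-02  6.24749325e+02] 624.6547293149026
```

Rail centre to fence centre measures 26.95 mm against 27 mm nominal for flush, and the two are parallel. Now to the knob.

Call:
drive_tool(
  deltas=[
    [[-2,1,0],[0,0,0]],
    [[-3.5,1.8,0],[0,0,0]],
    [[-3.7,1.9,0],[0,0,0]],
    [[-3.7,1.9,0],[0,0,0]],
    [[-3.7,1.9,0],[0,0,0]],
    [[-3.7,1.9,0],[0,0,0]],
    [[-3.6,1.8,0],[0,0,0]],
    [[0,0,0],[0,0,0]],
    [[0,0,0],[0,0,0]],
    [[0,0,0],[0,0,0]],
  ],
  claw=7,
)

```text
clock: 20.45
position: [479.0, 240.2, 219.6]
ee_rot: [0.716, -0.699, 0.0, -0.0]
contact_force: [0.8, 0.3, -0.1]
gripper_width: 70.0
grasp_force: 0.0
```

```bash
python3 - <<'E'
from h import *
np.set_printoptions(precision=1,suppress=True)
d=grab("wrist","w7");s=grab("scene")
m=cv2.inRange(d["hsv"],(0,120,60),(7,255,255))|cv2.inRange(d["hsv"],(174,120,60),(180,255,255))
c=sorted(cv2.findContours(m,cv2.RETR_EXTERNAL,cv2.CHAIN_APPROX_NONE)[0],key=cv2.contourArea)[::-1][:2]
cs,_=blobs(s,*COL["red"],8,(405,225,435,250))
for x in c:print(cen(x),cv2.boundingRect(x),cv2.contourArea(x),plane(d,[cen(x)],126))
print("scene",[cen(q) for q in cs]);print(tri(d,cen(c[0]),s,cen(cs[0])) if cs else None)
to(478,203,108,-1.544)
E
```

```text
[322.4 195. ] (306, 175, 34, 41) 1002.0 [[477.1 202.9 126. ]]
scene [array([417.5, 240. ])]
(array([476.9, 203.8, 124.7]), np.float64(1.280562120524417))
rotvec [-0.   0.  -0.2] then cm [ 3.7  0.2 11.1] len 11.7 pos [479.2 239.7 219.4] yaw0 -1.5481 F [ 0.6 -0.6  0.8]
```

View pics/w7.png

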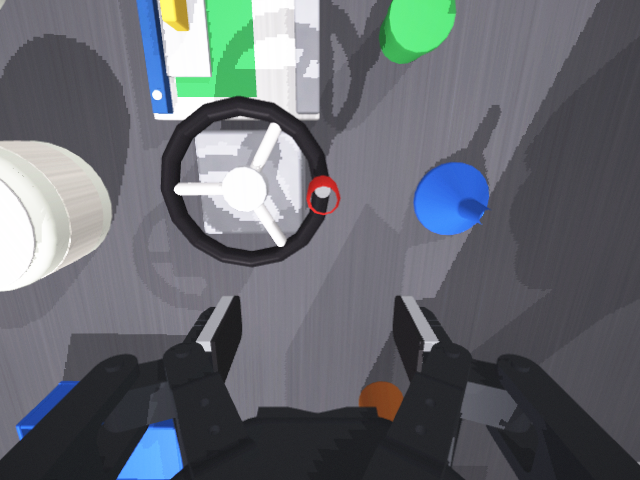

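The knob is at (322,195), triangulated to (477,203.5,125): the expected height, and 62 mm from the axis. Descend and grip it.

Call:
drive_tool(
  deltas=[
    [[2,0.2,0],[0,0,0]],
    [[1.6,0,2],[0,0,0]],
    [[0,0,3],[0,0,0]],
    [[0,0,3],[0,0,0]],
    [[0,0,2],[0,0,0]],
    [[0,0,1],[0,0,0]],
    [[0,0,0],[0,0,0]],
    [[0,0,0],[0,0,0]],
    [[0,0,0],[0,0,0]],
  ],
  claw=6,
)

```text
clock: 21.45
position: [478.5, 204.9, 110.6]
ee_rot: [0.716, -0.698, 0.0, -0.001]
contact_force: [0.8, 0.3, 0.5]
gripper_width: 59.6
grasp_force: 0.0
```

Call:
drive_tool(
  deltas=[
    [[0,0,0],[0,0,0]],
    [[0,0,0],[0,0,0]],
    [[0,0,0],[0,0,0]],
    [[0,0,0],[0,0,0]],
    [[0,0,0],[0,0,0]],
    [[0,0,0],[0,0,0]],
  ],
  claw=1,
)

```text
clock: 22.05
position: [476.0, 203.8, 110.0]
ee_rot: [0.716, -0.698, -0.0, 0.002]
contact_force: [-5.8, 0.1, 8.0]
gripper_width: 21.2
grasp_force: 58.6
```

```bash
python3 - <<'E'
from h import *
to(477.7,203,108,-1.546);s=arm.read_state();print(s["gripper_width"],s["grasp_force"],s["joints"].round(2))
p=-1.547;tx=np.array([np.cos(p),np.sin(p)]);ty=np.array([np.sin(p),-np.cos(p)])
th=np.radians(np.arange(0,361,10));K=6.2*np.c_[-np.cos(th),np.sin(th)];D=np.diff(K,axis=0)
print(np.c_[np.degrees(th[1:]),D@tx,D@ty].round(2).tolist())
E
```

```text
rotvec [ 0.18 -0.1  -0.03] then cm [ 0.09 -0.17  0.2 ] len 0.3 pos [476.  203.8 110. ] yaw0 -1.5465 F [-5.8  0.1  8. ]
21.20541019298656 58.6456232196133 [ 0.72  0.33 -0.41 -0.   -0.83 -0.69]
[[10.0, -1.07, -0.12], [20.0, -1.04, -0.3], [30.0, -0.97, -0.48], [40.0, -0.87, -0.64], [50.0, -0.75, -0.78], [60.0, -0.6, -0.9], [70.0, -0.43, -0.99], [80.0, -0.25, -1.05], [90.0, -0.07, -1.08], [100.0, 0.12, -1.07], [110.0, 0.3, -1.04], [120.0, 0.48, -0.97], [130.0, 0.64, -0.87], [140.0, 0.78, -0.75], [150.0, 0.9, -0.6], [160.0, 0.99, -0.43], [170.0, 1.05, -0.25], [180.0, 1.08, -0.07], [190.0, 1.07, 0.12], [200.0, 1.04, 0.3], [210.0, 0.97, 0.48], [220.0, 0.87, 0.64], [230.0, 0.75, 0.78], [240.0, 0.6, 0.9], [250.0, 0.43, 0.99], [260.0, 0.25, 1.05], [270.0, 0.07, 1.08], [280.0, -0.12, 1.07], [290.0, -0.3, 1.04], [300.0, -0.48, 0.97], [310.0, -0.64, 0.87], [320.0, -0.78, 0.75], [330.0, -0.9, 0.6], [340.0, -0.99, 0.43], [350.0, -1.05, 0.25], [360.0, -1.08, 0.07]]
```

Call:
drive_tool(
  deltas=[
    [[0,0.2,-0.15],[0,0,0]],
    [[-0.5,0,0],[0,0,0]],
    [[-0.57,-0.12,0],[0,0,0]],
    [[-1.04,-0.3,0],[0,0,0]],
    [[-0.97,-0.48,0],[0,0,0]],
    [[-0.87,-0.64,0],[0,0,0]],
    [[-0.75,-0.78,0],[0,0,0]],
    [[-0.6,-0.9,0],[0,0,0]],
    [[-0.43,-0.99,0],[0,0,0]],
    [[-0.25,-1.05,0],[0,0,0]],
    [[-0.07,-1.08,0],[0,0,0]],
    [[0,0,0],[0,0,0]],
  ],
)

```text
clock: 23.25
position: [540.0, 268.4, 110.3]
ee_rot: [0.716, -0.698, 0.0, -0.002]
contact_force: [3.1, 4.4, -9.8]
gripper_width: 21.1
grasp_force: 60.0
```

Call:
drive_tool(
  deltas=[
    [[0.12,-1.07,0.08],[0,0,0]],
    [[0.3,-1.04,0],[0,0,0]],
    [[0.48,-0.97,0],[0,0,0]],
    [[0.64,-0.87,0],[0,0,0]],
    [[0.78,-0.75,0],[0,0,0]],
    [[0.9,-0.6,0],[0,0,0]],
    [[0.99,-0.43,0],[0,0,0]],
    [[1.05,-0.25,0],[0,0,0]],
    [[1.08,-0.07,0],[0,0,0]],
    [[0,0,0],[0,0,0]],
  ],
)

```text
clock: 24.25
position: [599.6, 201.9, 110.2]
ee_rot: [0.715, -0.699, 0.0, 0.001]
contact_force: [3.5, -2.6, -4.8]
gripper_width: 21.1
grasp_force: 60.4
```

Call:
drive_tool(
  deltas=[
    [[1.07,0.12,0],[0,0,0]],
    [[1.04,0.3,0],[0,0,0]],
    [[0.97,0.48,0],[0,0,0]],
    [[0.87,0.64,0],[0,0,0]],
    [[0.75,0.78,0],[0,0,0]],
    [[0.6,0.9,0],[0,0,0]],
    [[0.43,0.99,0],[0,0,0]],
    [[0.25,1.05,0],[0,0,0]],
    [[0.07,1.08,0],[0,0,0]],
    [[0,0,0],[0,0,0]],
  ],
)

```text
clock: 25.25
position: [536.6, 144.3, 110.2]
ee_rot: [0.716, -0.698, -0.001, -0.002]
contact_force: [-1.5, 10.0, -5.3]
gripper_width: 21.3
grasp_force: 60.5
```

```bash
python3 - <<'E'
from h import *
to(537.8,142,110,-1.546);grab("wrist","w8");s=arm.read_state();print(s["gripper_width"],s["grasp_force"],s["joints"].round(2))
E
```

```text
rotvec [-0.1   0.22  0.  ] then cm [ 0.24 -0.11  0.02] len 0.3 pos [536.6 144.3 110.2] yaw0 -1.5459 F [-1.5 10.  -5.3]
21.212254790748656 60.50193077302538 [ 0.55  0.39 -0.33 -0.   -0.86 -0.53]
```

View pics/w8.png

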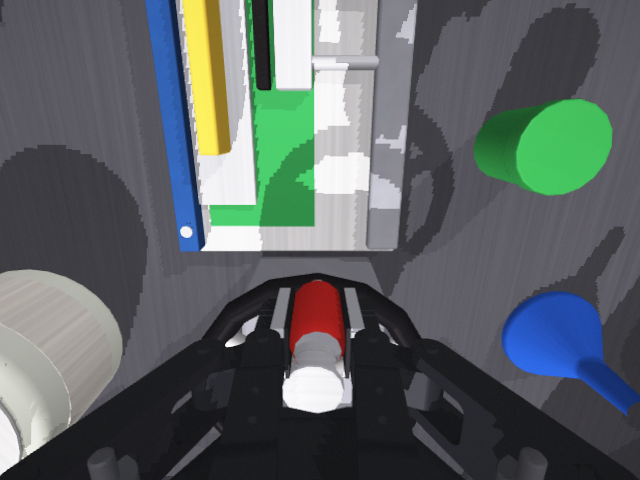

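The knob is still firmly held at (318,320). The jaw's black pad is now close to the plate, which is still flush. Continuing.

Call:
drive_tool(
  deltas=[
    [[-0.2,0,0],[0,0,0]],
    [[-0.12,1.07,0],[0,0,0]],
    [[-0.3,1.04,0],[0,0,0]],
    [[-0.48,0.97,0],[0,0,0]],
    [[-0.64,0.87,0],[0,0,0]],
    [[-0.78,0.75,0],[0,0,0]],
    [[-0.9,0.6,0],[0,0,0]],
    [[-0.99,0.43,0],[0,0,0]],
    [[0,0,0],[0,0,0]],
  ],
)

```text
clock: 26.2
position: [479.0, 186.8, 110.2]
ee_rot: [0.716, -0.698, 0.0, -0.001]
contact_force: [4.2, 2.2, -6.8]
gripper_width: 21.5
grasp_force: 60.3
```

Call:
drive_tool(
  deltas=[
    [[-0.53,0.15,0],[0,0,0]],
    [[-0.53,0.12,0],[0,0,0]],
    [[-0.54,0.06,0],[0,0,0]],
    [[-0.54,0.02,0],[0,0,0]],
    [[0,0,0],[0,0,0]],
    [[0,0,0],[0,0,0]],
  ],
)

```text
clock: 26.8
position: [475.8, 207.1, 110.2]
ee_rot: [0.716, -0.698, 0.001, -0.001]
contact_force: [6.3, 1.2, -7.5]
gripper_width: 21.3
grasp_force: 60.3
```

Call:
drive_tool(
  deltas=[
    [[-0.5,-0.05,0],[0,0,0]],
    [[-0.5,-0.08,0],[0,0,0]],
    [[-0.4,-0.1,0],[0,0,0]],
    [[0,0,0],[0,0,0]],
    [[0,0,0],[0,0,0]],
  ],
)

```text
clock: 27.3
position: [477.3, 220.1, 110.2]
ee_rot: [0.716, -0.698, 0.001, 0.001]
contact_force: [6.6, -1.8, -6.4]
gripper_width: 21.4
grasp_force: 60.5
```

Call:
drive_tool(
  deltas=[
    [[-0.2,-0.06,0],[0,0,0]],
    [[-0.2,-0.06,0],[0,0,0]],
    [[0,0,0],[0,0,0]],
    [[0,0,0],[0,0,0]],
  ],
)

```text
clock: 27.7
position: [478.1, 223.5, 110.1]
ee_rot: [0.716, -0.698, 0.001, 0.001]
contact_force: [6.0, -3.2, -5.7]
gripper_width: 21.0
grasp_force: 60.6
```

Call:
drive_tool(
  deltas=[
    [[-0.25,-0.08,0],[0,0,0]],
    [[-0.25,-0.08,0],[0,0,0]],
    [[0,0,0],[0,0,0]],
    [[0,0,0],[0,0,0]],
  ],
)

```text
clock: 28.1
position: [478.3, 224.7, 110.1]
ee_rot: [0.716, -0.698, 0.002, 0.005]
contact_force: [6.0, -12.8, -1.5]
gripper_width: 21.6
grasp_force: 61.1
```

Stop reached: Fy is −13 N and the knob has stopped moving. Releasing and retreating.

Call:
drive_tool(
  deltas=[
    [[0,0,0],[0,0,0]],
    [[0,0,0],[0,0,0]],
    [[0,0,0],[0,0,0]],
    [[0,0,0],[0,0,0]],
    [[0,0,0],[0,0,0]],
    [[0,0,-1],[0,0,0]],
    [[0,0,-3],[0,0,0]],
    [[0,0,-4],[0,0,0]],
    [[0,0,-4],[0,0,0]],
    [[0,0,0],[0,0,0]],
  ],
  claw=6,
)

```text
clock: 29.1
position: [482.9, 231.7, 237.3]
ee_rot: [0.716, -0.698, 0.002, -0.007]
contact_force: [0.2, -0.5, 0.1]
gripper_width: 60.2
grasp_force: 0.0
```

Call:
drive_tool(
  deltas=[
    [[4,-2,0],[0,0,0]],
    [[4,-2,0],[0,0,0]],
    [[4,-2,0],[0,0,0]],
    [[4,-2,0],[0,0,0]],
    [[0,0,0],[0,0,0]],
    [[0,0,0],[0,0,0]],
  ],
)

```text
clock: 29.7
position: [563.9, 70.8, 229.9]
ee_rot: [0.715, -0.699, -0.0, 0.0]
contact_force: [0.8, 1.7, 0.7]
gripper_width: 60.1
grasp_force: 0.0
```

```bash
python3 - <<'E'
from h import *
np.set_printoptions(precision=4,suppress=True)
s=arm.read_state();print(s["position"],s["contact_force"],s["clock"])
d=grab("wrist","w9")
def edges(lo,hi,z,xr,n):
    b,_=blobs(d,lo,hi,400);b=[k for k in b if xr[0]<cen(k)[0]<xr[1]]
    m=np.zeros(d["hsv"].shape[:2],np.uint8);cv2.drawContours(m,b[:1],-1,255,-1);x,y,w,h=cv2.boundingRect(b[0]);rr=np.arange(y+8,y+h-8,2)
    for f in(np.min,np.max):
        P=plane(d,[[f(np.where(m[r])[0]),r] for r in rr],z);q=np.polyfit(P[:,1],P[:,0],1);print(n,q,np.polyval(q,4))
edges((18,100,60),(35,255,255),56,(0,640),"rail");edges((105,150,60),(125,255,255),34,(0,320),"fence")
t=grab("top");o,_=blobs(t,(5,120,120),(18,255,255),60);print("pot",[plane(t,[cen(x)],58) for x in o])
E
```

```text
[563.8867  70.7711 229.9484] [0.7708 1.6686 0.6856] 29.7
rail [ -0.0252 609.1738] 609.0731444878319
rail [ -0.0237 596.3194] 596.2247466084901
fence [ -0.0294 636.7255] 636.6077976368033
fence [ -0.0231 623.7353] 623.6428679592588
pot [array([[ 516.3914, -221.3485,   58.    ]])]
```

View pics/w9.png

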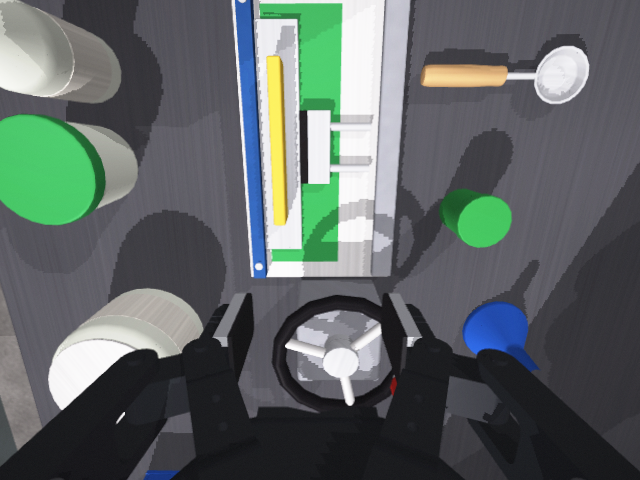

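The black pad presses on the plate edge at (301,148) and the straightedge is flush and parallel to the fence. The pot stands on the bench at (516,−221) and the tool is clear of everything.

```bash
python3 -c "
from bench import arm
print(arm.job_done())"
```

```text
the job is handed in; nothing more can be done
None
```

I handed the job in with the pot standing on the bench, the straightedge clamped flush against the fence and the wheel wound to its stop; the hand-in returned no verdict.

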